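# Take apart the pile on the entryway shelf and put each thing in its place

### The arm

A 7-joint arm with a two-finger parallel gripper is mounted at the origin on the work surface. World frame = base frame: x ahead of the robot, y to its left, z up, the work surface at z = 0. Lengths are in m, angles in rad, forces in N, time in s.
With the tool pointing down it reaches from about 0.425 to 0.95 m from the base axis. Payload 4.7 kg.
Tool frame: the origin (TCP) lies on the centre line of the jaws, within the pads' length; the fingertips stand robot.nose_length ahead of it and the grasp point (between the pads) lies 8 mm behind it (robot.nose_length is the distance from the TCP to the fingertips, in m); z points along the fingers, y is the line along which they close (so a half turn about z gives the same grasp; the last joint's range is limited). The gripper opens to 85 mm and grips with 20 to 120 N. Pads are 22 mm wide; open, the fingers measure 114 mm over their backs; the gripper's body (76 mm by 85 mm) begins 54 mm behind the grasp point. The pads swing forward as they close: fully open they stand 13 mm farther back than shut.
Start: joints at [1.257, 0.469, -0.049, 1.532, 0.024, 1.141, -0.082], TCP at [0.19, -0.648, 0.203] pointing down, gripper open.
Joint ranges: [-2.59, 2.59], [-0.33, 1.99], [-1.39, 1.29], [0.1, 2.45], [-1.04, 4.18], [0.21, 1.99], [-2.66, 2.66]. Speed limits (rad/s): [2.57, 2.57, 3.14, 3.14, 3.14, 3.14, 3.14].

### API

Orientations are given as [roll, pitch, yaw] about the fixed x, y, z axes, in that order (R = Rz(yaw) Ry(pitch) Rx(roll)).
In Python, from plant import robot gives the robot as it stands. Calls block until the motion is done:
- robot.goto(position, orientation): joint-space move of the TCP to a pose.
- robot.move_straight(position, vel=0.15, attitude=None, contact_N=None): straight line of the TCP; attitude=None keeps the orientation; vel is the mean speed in m/s. With contact_N (N) it stops when the force on the tool has changed by that much, and returns True; else False.
- robot.move_joints(angles): joint-space move.
- robot.grip(opening, strength=None): opening from 0.0 (shut) to 1.0 (fully open); strength is the grip in N (None keeps the last); returns when the fingers have stopped.
- robot.sleep(seconds).
- robot.inverse_kinematics(position, orientation): joint angles nearest the present ones, or None.
- robot.sense(): the state.
- robot.grab_frame(name): name is "side" or "top" or "wrist"; returns a dict with "image" (480x640x3 uint8, red, green, blue), "range_z" (480x640 float32, m along the optical axis (not along the pixel's ray), 0 where there is no reading), "fx", "fy", "cx", "cy" (pixels), "R" (3x3) and "t" (3): a world point X has camera coordinates R X + t. Camera axes: x right, y down, z forward; pixel columns grow to the right and rows downward; lengths in m; the calibration is good to about 2 mm. The wrist camera is an equidistant fisheye: a pixel r from the principal point sees the ray r / f radians off the axis. A picture is of the moment at which its call begins.
A pose or a line that the arm cannot do raises robot.IKError and nothing moves.
- robot.close_job(): hands the job in; it is judged then, once.
The state is a dict: "t": time; "joint_pos": joint angles; "joint_velocities": joint speeds; "effort": joint torques, N m; "tcp_pos": TCP position; "tcp_rot": TCP orientation; "wrist_force": force on the tool from outside, world axes, zero at the start; "torque": the same for the moment, N m; "opening": opening from 0.0 (shut) to 1.0 (fully open); "gripper_force": force on a finger pad.
Only numpy, scipy, OpenCV 4.12 (cv2) and the standard library are available. Lean on these libraries where they do the work, as an engineer would, in place of code of your own. Each camera call takes 0.05 s, during which the arm holds its last target. There are 200 camera calls.

### The job

Someone dusted the hall shelf and left four things in one pile. Take the pile apart from the top down, one thing at a time, leaving the rest of the pile where it lies until its turn: stand the ceramic incense holder upright in the middle of the white ash dish, lay the folded shoehorn flat in the shorter silicone tray, slip the black onyx bangle over the post of the wooden stand so that it lies flat on the base, and lay the spectacle case flat in the longer silicone tray. Set each thing down gently instead of letting it fall, and leave the glass jar and the potted succulent where they stand.

Things in the scene. Friction and masses are not known exactly. Their poses are not given: they have to be found in the camera images.
- incense_holder: Top of the pile: small white glazed ceramic incense-stick holder, a round button 35 mm in diameter and 28 mm high; its side is a straight cylinder up to 18 mm, above that it domes in to a 14 mm top with a tiny stick hole. About 50 g. Origin: centre of its underside, z up.
- shoehorn: Second in the pile, under the incense holder: folded aluminium shoehorn, two flat leaves, 105 mm long (x), 38 mm wide (y), 16 mm thick; parallel long sides, flat top, one end (-x) round, a hinge barrel at the other. About 90 g. Origin: middle of its underside, x along its length, z up. It lies across the bangle, which shows on both sides of it.
- bangle: Third in the pile, under the shoehorn: solid polished black onyx bangle, a rigid ring of outer diameter 68 mm, inner diameter 54 mm, 12 mm high, lying flat on the spectacle case. About 45 g. Origin: centre of the ring in the plane of its underside, z along the ring's axis (up).
- glasses_case: Bottom of the pile: closed hard tan spectacle case with a brass clasp, a box 150 mm long (x), 56 mm wide (y), 34 mm high with a flat top, standing on the shelf. About 130 g. Origin: middle of its underside, x along its length, z up.
- ash_dish: Place of the incense holder: shallow round white ceramic ash dish, fixed, 112 mm across its rim and 14 mm high; flat inner floor about 88 mm across, 5 mm above the underside. Origin: centre of its underside, z up.
- short_tray: Place of the shoehorn: the smaller of two grey hard-silicone trays, fixed, 139 x 72 mm outside, 129 mm (x) by 62 mm (y) inside; rim 9 mm above the shelf, flat floor 3 mm above the shelf, walls 5 mm thick. Origin: middle of its underside, x along its length, z up.
- long_tray: Place of the spectacle case: the larger of two grey hard-silicone trays, fixed, 184 x 90 mm outside, 174 mm (x) by 80 mm (y) inside; rim 9 mm above the shelf, flat floor 3 mm above the shelf, walls 5 mm thick. Origin: middle of its underside, x along its length, z up.
- bangle_stand: Place of the bangle: turned brown wooden bangle stand, fixed: a round base 92 mm in diameter and 8 mm thick with a post in its middle, 24 mm in diameter at the foot, tapering to 20 mm and a rounded tip 44 mm above the shelf. Origin: centre of its underside, z up.
- swing_top_jar: Bystander: glass jar with a hinged swing-top lid and wire bail, 72 mm in diameter (80 mm over the wire), 112 mm high, loose. Origin: centre of its underside.
- succulent: Bystander: succulent in a round concrete pot 72 mm in diameter, about 85 mm high in all, loose. Origin: centre of its underside.
Not all that is in view belongs to the job. What is meant by the glasses_case is not blue or pink, and is the larger of those in its own colour.

How it is judged:
By the outcome, as a careful person would: the job done as asked, in the order asked, and still so for the second after the job is handed in, with the robot touching nothing.
It also fails if it takes over 136 s, if anything falls off the work surface, if the arm or the gripper's body presses on something with over 40 N, if the wrist force passes 120 N, or if a joint passes its speed limit or range.

## Working session

There is one attempt and no reset: what is moved stays moved. The work goes in short steps, each a Python script; the robot and the scene stay as the last script left them, time stands still between calls to the robot, and variables do not carry over. Pictures are saved under pics/ and viewed, at most 14 in all, crops included, and the job is handed in when it is done.

```bash
ls; mkdir -p pics
python3 - <<'E'
from plant import robot
import cv2,numpy as np
s=robot.sense();print(s['t'],s['tcp_pos'],s['tcp_rot'],s['opening'],robot.nose_length)
for n in('top','side'):
    f=robot.grab_frame(n);cv2.imwrite(f'pics/{n}0.png',f['image'][:,:,::-1]);np.savez(f'{n}0.npz',**f)
    print(n,f['fx'],f['fy'],f['cx'],f['cy'],np.round(f['R'],3).tolist(),np.round(f['t'],3),(-f['R'].T@f['t']).round(3),(f['range_z']>0).mean())
E
```

```text
pics
0.0 [ 0.18947922 -0.64719269  0.20225006] [-3.13961529e+00  5.20240377e-05  2.84831785e-01] 1.0006237546326207 0.011
top 496.6718043130635 496.6718043130635 322.4510785521439 236.9389750683641 [[0.01, -1.0, 0.001], [-0.982, -0.01, -0.187], [0.187, 0.001, -0.982]] [-0.03   0.494  1.101] [ 0.279 -0.026  1.174] 0.9958170572916667
side 526.9119882098687 526.9119882098687 322.01686650897904 242.17454040097044 [[-0.997, -0.08, -0.022], [-0.032, 0.62, -0.784], [0.077, -0.781, -0.62]] [0.491 0.091 1.187] [0.401 0.909 0.819] 0.9960286458333333
```

View pics/top0.png

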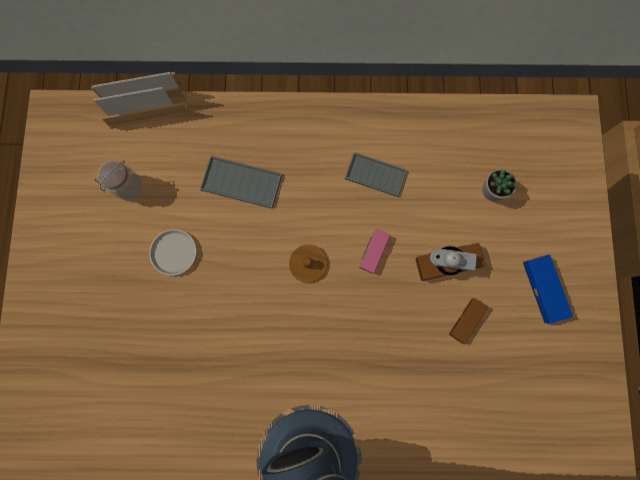

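View pics/side0.png

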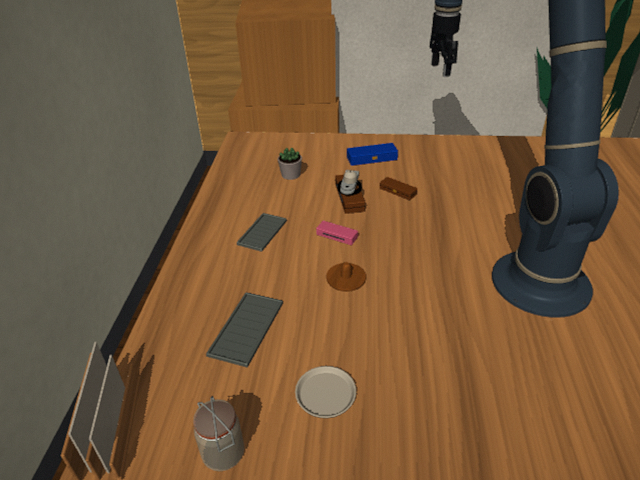

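Top view: the pile is at (450,262), dish (173,253), long tray (242,182), short tray (376,175), stand (309,264), jar (118,180), succulent (500,185). 

Spectacle-case candidates are blue (548,290), pink (375,251), small tan/brown (469,321) and the brown one under the pile (450,262). The one under the pile fits: it is brown, the larger of the two brown ones, and carries the pile. I'll confirm this in a crop.

```bash
cat > h.py <<'E'
from plant import robot
import numpy as np, cv2
def cast(f,uv,z):
    """pinhole or fisheye(wrist) pixels -> points on plane z"""
    uv=np.atleast_2d(np.asarray(uv,float)); x=(uv[:,0]-f['cx'])/f['fx']; y=(uv[:,1]-f['cy'])/f['fy']
    d=np.stack([x,y,np.ones_like(x)],1)
    if f.get('fish'):
        th=np.hypot(x,y); k=np.sinc(th/np.pi); d=np.stack([x*k,y*k,np.cos(th)],1)
    d=d@f['R']; c=-f['R'].T@f['t']; return c+d*((z-c[2])/d[:,2])[:,None]
def rays(f,uv):
    c=-f['R'].T@f['t']; p=cast(f,uv,0.); d=p-c; return c,d/np.linalg.norm(d,axis=1)[:,None]
def tri(fa,a,fb,b):
    ca,da=rays(fa,a);cb,db=rays(fb,b);da=da[0];db=db[0]
    s=np.linalg.lstsq(np.stack([da,-db],1),cb-ca,rcond=None)[0]
    p,q=ca+s[0]*da,cb+s[1]*db; return (p+q)/2,np.linalg.norm(p-q)
def cloud(f):
    v,u=np.mgrid[:480,:640]; z=f['range_z']; x=(u-f['cx'])/f['fx'];y=(v-f['cy'])/f['fy']
    if f.get('fish'):
        th=np.hypot(x,y); k=np.where(th<1.4,np.sinc(th/np.pi)/np.cos(np.minimum(th,1.4)),0); x=x*k;y=y*k
    P=np.stack([x*z,y*z,z],-1); P=(P-f['t'])@f['R']; P[z==0]=np.nan; return P
def grab(n):
    f=robot.grab_frame(n); f['fish']=n=='wrist'; return f
def load(n): 
    f=dict(np.load(n)); return f
def save(f,name,box=None,s=1):
    im=f['image'][:,:,::-1]
    if box: u0,v0,u1,v1=box; im=im[v0:v1,u0:u1]
    cv2.imwrite('pics/'+name,cv2.resize(im,None,fx=s,fy=s,interpolation=cv2.INTER_CUBIC))
DOWN=lambda yaw:[np.pi,0,yaw]
E
python3 - <<'E'
from h import *
t=load('top0.npz');C=cloud(t)
# table plane check & blobs above table from depth
print('table z',np.nanmedian(C[300:400,100:250,2]))
S=load('side0.npz');CS=cloud(S);print('side table',np.nanmedian(CS[300:400,400:480,2]))
z=C[...,2]; m=((z>0.006)&(z<0.2)).astype(np.uint8); m=cv2.morphologyEx(m,cv2.MORPH_OPEN,np.ones((3,3)))
m[400:]=0; m[:100]=0
n,l,st,ce=cv2.connectedComponentsWithStats(m)
for i in range(1,n):
    if st[i,4]>100:
        P=C[l==i]; r=cv2.minAreaRect(P[:,:2].astype(np.float32)); print(ce[i].round(),st[i,4],'c',np.round(r[0],3),'size',np.round(r[1],3),round(r[2]),'zmax',np.nanpercentile(P[:,2],[50,99]).round(3))
# wrist view above pile
P=C[255:270,440:465].reshape(-1,3);print('pile',np.nanmedian(P,0))
robot.goto([0.42-0.0,-0.33,0.33],DOWN(0.285))
w=grab('wrist');np.savez('w0.npz',**w);save(w,'w0.png')
print(w['fx'],w['cx'],w['cy'],(-w['R'].T@w['t']).round(3),w['R'].round(2).tolist(),robot.sense()['t'])
E
```

```text
table z 0.0005340065772685729
side table 3.5013173053901326e-06
[139. 110.] 1725 c [0.813 0.419] size [0.036 0.203] 11 zmax [0.042 0.1  ]
[120. 179.] 1244 c [0.624 0.45 ] size [0.069 0.071] 59 zmax [0.1   0.114]
[499. 185.] 841 c [ 0.625 -0.441] size [0.072 0.07 ] 89 zmax [0.061 0.087]
[171. 234.] 185 c [0.501 0.335] size [0.032 0.094] 8 zmax [0.012 0.019]
[374. 250.] 691 c [ 0.47  -0.147] size [0.04  0.101] 67 zmax [0.023 0.028]
[450. 261.] 1701 c [ 0.446 -0.323] size [0.067 0.151] 13 zmax [0.046 0.092]
[307. 262.] 761 c [0.443 0.011] size [0.084 0.09 ] 42 zmax [0.009 0.046]
[159. 263.] 177 c [0.435 0.355] size [0.096 0.032] 47 zmax [0.013 0.018]
[547. 288.] 1882 c [ 0.384 -0.547] size [0.15  0.058] 16 zmax [0.034 0.039]
[468. 320.] 830 c [ 0.311 -0.364] size [0.04  0.107] 55 zmax [0.023 0.028]
pile [ 0.43540877 -0.31422628  0.06453955]
371.64829954431775 319.3285417461908 236.43326219696135 [ 0.5   -0.307  0.5  ] [[0.28, -0.96, 0.0], [-0.91, -0.26, 0.32], [-0.31, -0.09, -0.95]] 1.675
```

View pics/w0.png

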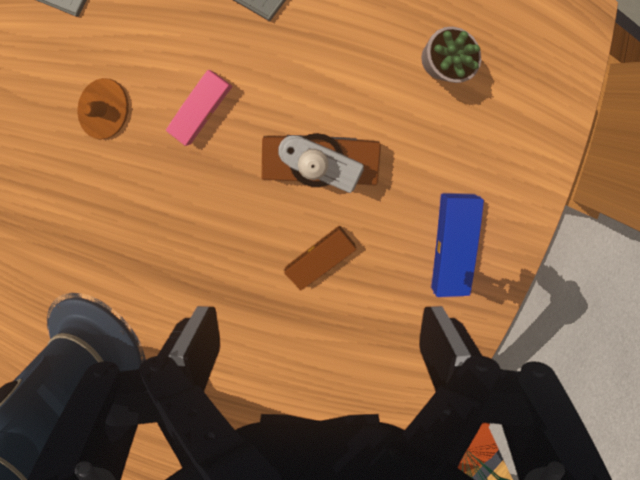

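The wrist view shows the holder at (312,165), the shoehorn at (320,165) across the black bangle, and the brown case (262-380,135-185) under them. The separate brown case at (320,258) is visibly smaller. Next: closer looks from two places, one of them serving as the confirmation crop.

```bash
cat >> h.py <<'E'
def bands(C,bs,c,r=0.12):
    out={}
    near=np.hypot(C[...,0]-c[0],C[...,1]-c[1])<r
    for k,(a,b) in bs.items():
        m=((C[...,2]>a)&(C[...,2]<b)&near).astype(np.uint8); m=cv2.morphologyEx(m,cv2.MORPH_OPEN,np.ones((3,3)))
        n,l,st,_=cv2.connectedComponentsWithStats(m)
        if n<2: continue
        i=1+np.argmax(st[1:,4]); P=C[l==i]; out[k]=P
        r_=cv2.minAreaRect(P[:,:2].astype(np.float32)); cc=cv2.minEnclosingCircle(P[:,:2].astype(np.float32))
        e=np.linalg.eigh(np.cov(P[:,:2].T))[1][:,1]
        print(k,'n',len(P),'rect c',np.round(r_[0],4),'sz',np.round(r_[1],4),'ang',round(r_[2],1),'pca',round(np.degrees(np.arctan2(e[1],e[0])),1),'circ',np.round(cc[0],4),round(cc[1],4),'z',np.percentile(P[:,2],[5,50,95]).round(4))
    return out
E
python3 - <<'E'
from h import *
B=dict(holder=(.068,.11),shoe=(.055,.067),bangle=(.04,.051),case=(.027,.038))
for i,(dx,dy,yaw) in enumerate([(0,0.0,0.285),(-0.0,0.04,0.9)]):
    robot.goto([0.438+dx,-0.318+dy,0.25],DOWN(yaw)); w=grab('wrist');np.savez(f'wc{i}.npz',**w)
    print(i); bands(cloud(w),B,(0.44,-.32))
    if i==0: save(w,'wc0.png',(170,60,470,285),2.6)
    g=cv2.cvtColor(w['image'],cv2.COLOR_RGB2HSV)
print('top');bands(cloud(load('top0.npz')),B,(0.44,-.32))
E
```

```text
0
holder n 1092 rect c [ 0.4429 -0.3159] sz [0.0334 0.0334] ang 17.3 pca -163.8 circ [ 0.4423 -0.316 ] 0.0177 z [0.0775 0.087  0.0906]
shoe n 2523 rect c [ 0.444  -0.3262] sz [0.0985 0.0388] ang 82.8 pca 81.0 circ [ 0.4425 -0.3268] 0.0501 z [0.0603 0.0622 0.0636]
bangle n 346 rect c [ 0.47   -0.3228] sz [0.0507 0.0138] ang 82.2 pca 82.6 circ [ 0.4647 -0.322 ] 0.0255 z [0.0436 0.0459 0.0474]
case n 1625 rect c [ 0.4548 -0.3696] sz [0.0561 0.0583] ang 12.9 pca 53.9 circ [ 0.4555 -0.3689] 0.039 z [0.0323 0.0341 0.0355]
1
holder n 1027 rect c [ 0.4427 -0.3155] sz [0.033  0.0342] ang 55.8 pca 115.2 circ [ 0.4423 -0.3161] 0.0177 z [0.0749 0.087  0.0907]
shoe n 2135 rect c [ 0.4437 -0.3258] sz [0.0985 0.0387] ang 82.5 pca 81.8 circ [ 0.4449 -0.3262] 0.0498 z [0.0608 0.0623 0.0635]
bangle n 330 rect c [ 0.4698 -0.3232] sz [0.0512 0.0137] ang 81.4 pca 80.8 circ [ 0.465  -0.3224] 0.0257 z [0.0432 0.0459 0.0474]
case n 1568 rect c [ 0.4312 -0.2737] sz [0.0572 0.0466] ang 14.8 pca -150.3 circ [ 0.43   -0.2743] 0.035 z [0.0323 0.0341 0.0354]
top
holder n 204 rect c [ 0.4434 -0.3146] sz [0.0324 0.0332] ang 43.1 pca 113.4 circ [ 0.4428 -0.3153] 0.0173 z [0.0736 0.0872 0.0925]
shoe n 287 rect c [ 0.4426 -0.3524] sz [0.0425 0.0388] ang 81.2 pca 138.1 circ [ 0.4428 -0.3515] 0.0269 z [0.0587 0.0624 0.0658]
bangle n 35 rect c [ 0.4153 -0.319 ] sz [0.007  0.0234] ang 0.2 pca 90.9 circ [ 0.4155 -0.319 ] 0.0119 z [0.042  0.0456 0.0491]
case n 315 rect c [ 0.4324 -0.2706] sz [0.0561 0.0399] ang 13.3 pca -151.4 circ [ 0.4324 -0.2698] 0.0315 z [0.0306 0.0345 0.0373]
```

View pics/wc0.png

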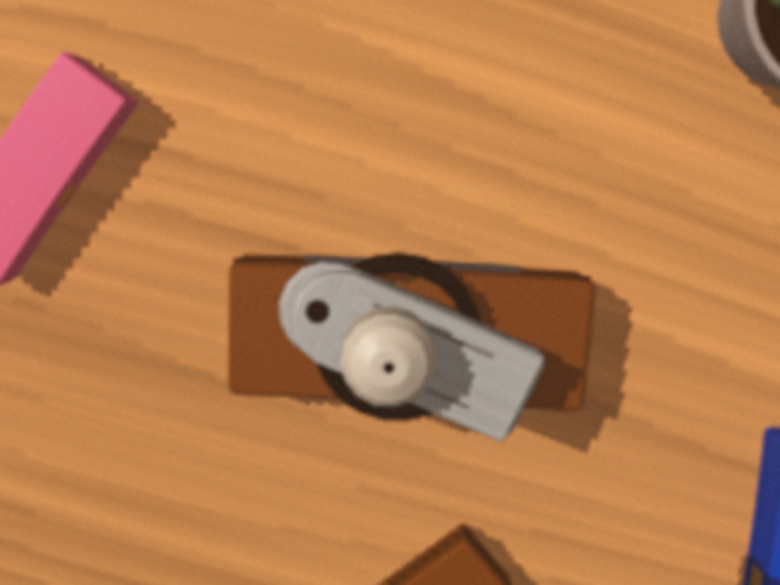

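The crop confirms it: the pile rests on the larger brown case (crop 230-595, 255-410), and the loose brown case at (440,560) is the smaller decoy. Now the four places.

Run:
```python
from h import *
S=load('side0.npz');T=load('top0.npz');CS,CT=cloud(S),cloud(T)
app=dict(short=((0.645,-.15),.09),long=((0.62,.15),.12),dish=((0.465,.345),.08),stand=((0.443,.011),.07))
def hsv(f): return cv2.cvtColor(f['image'],cv2.COLOR_RGB2HSV)
for k,(c,r) in app.items():
    robot.goto([c[0]-0.03,c[1],0.27],DOWN(np.arctan2(c[1],c[0]))); w=grab('wrist');np.savez(f'p_{k}.npz',**w)
    for nm,f in(('wrist',w),('top',T),('side',S)):
        f['fish']=nm=='wrist'; C=cloud(f); H=hsv(f)
        near=np.hypot(C[...,0]-c[0],C[...,1]-c[1])<r
        if k=='stand': m=near&(C[...,2]>.0045)
        else: m=near&(H[...,1]<90)&(C[...,2]<.03)
        m=cv2.morphologyEx(m.astype(np.uint8),cv2.MORPH_OPEN,np.ones((3,3)))
        l,st=cv2.connectedComponentsWithStats(m)[1:3]; i=1+np.argmax(st[1:,4]);
        P=C[l==i].astype(np.float32); q=P[:,:2]
        ra=cv2.minAreaRect(q);ci=cv2.minEnclosingCircle(q)
        # ray-cast of contour on the rim plane
        cn=max(cv2.findContours((l==i).astype(np.uint8),0,2)[0],key=cv2.contourArea)[:,0]
        h=dict(short=.009,long=.009,dish=.014,stand=.008)[k]
        rc=cast(f,cn,h)[:,:2].astype(np.float32); rr=cv2.minAreaRect(rc); rci=cv2.minEnclosingCircle(rc)
        print(k,nm,'rect',np.round(ra[0],4),np.round(ra[1],3),round(ra[2],1),'circ',np.round(ci[0],4),round(ci[1],3),'| cast',np.round(rr[0],4),np.round(rr[1],3),round(rr[2],1),np.round(rci[0],4),round(rci[1],3),'z',np.percentile(P[:,2],[5,50,95,99]).round(4))
        if k=='stand':
            for a,b in((.025,.036),(.036,.06)):
                t=P[(P[:,2]>a)&(P[:,2]<b)]; 
                if len(t)>3: print('   post',a,np.mean(t,0).round(4),np.round(cv2.minEnclosingCircle(t[:,:2])[0],4),len(t),t[:,2].max().round(4))
print(robot.sense()['t'])
```

```text
Traceback (most recent call last):
cv2.error: OpenCV(4.12.0) /io/opencv/modules/imgproc/src/convhull.cpp:143: error: (-215:Assertion failed) total >= 0 && (depth == CV_32F || depth == CV_32S) in function 'convexHull'
```

```bash
cat > places.py <<'E'
from h import *
import sys
S=load('side0.npz');T=load('top0.npz')
app=dict(short=((0.645,-.15),.09),long=((0.62,.15),.12),dish=((0.465,.345),.08),stand=((0.443,.011),.07))
for k,(c,r) in app.items():
    robot.goto([c[0]-0.03,c[1],0.27],DOWN(np.arctan2(c[1],c[0]))); w=grab('wrist');np.savez(f'p_{k}.npz',**w)
    for nm,f in(('wrist',w),('top',T),('side',S)):
        f['fish']=nm=='wrist'; C=cloud(f); H=cv2.cvtColor(f['image'],cv2.COLOR_RGB2HSV)
        near=np.hypot(C[...,0]-c[0],C[...,1]-c[1])<r
        if k=='stand': m=near&(C[...,2]>.0045)
        else: m=near&(H[...,1]<90)&(C[...,2]<.03)
        m=cv2.morphologyEx(m.astype(np.uint8),cv2.MORPH_OPEN,np.ones((3,3)))
        l,st=cv2.connectedComponentsWithStats(m)[1:3]
        if len(st)<2: print(k,nm,'none');continue
        i=1+np.argmax(st[1:,4])
        P=C[l==i].astype(np.float32); q=np.ascontiguousarray(P[:,:2])
        ra=cv2.minAreaRect(q);ci=cv2.minEnclosingCircle(q)
        cn=max(cv2.findContours((l==i).astype(np.uint8),0,2)[0],key=cv2.contourArea)[:,0]
        h=dict(short=.009,long=.009,dish=.014,stand=.008)[k]
        rc=np.ascontiguousarray(cast(f,cn,h)[:,:2].astype(np.float32)); rr=cv2.minAreaRect(rc); rci=cv2.minEnclosingCircle(rc)
        print(k,nm,'rect',np.round(ra[0],4),np.round(ra[1],3),round(ra[2],1),'circ',np.round(ci[0],4),round(ci[1],3),'| cast',np.round(rr[0],4),np.round(rr[1],3),round(rr[2],1),np.round(rci[0],4),round(rci[1],3),'z',np.percentile(P[:,2],[5,50,95,99]).round(4))
        if k=='stand':
            for a,b in((.025,.036),(.036,.06)):
                t=P[(P[:,2]>a)&(P[:,2]<b)]
                if len(t)>3: print('   post',a,np.mean(t,0).round(4),len(t),t[:,2].max().round(4))
print(robot.sense()['t'])
E
python3 places.py
```

```text
short wrist rect [ 0.6613 -0.1537] [0.138 0.071] 71.1 circ [ 0.6617 -0.1539] 0.076 | cast [ 0.6614 -0.1539] [0.137 0.07 ] 71.1 [ 0.6615 -0.1541] 0.076 z [0.0019 0.0034 0.0094 0.0102]
short top rect [ 0.6625 -0.1532] [0.138 0.073] 71.2 circ [ 0.6614 -0.1531] 0.077 | cast [ 0.6609 -0.1526] [0.138 0.073] 71.3 [ 0.6609 -0.1532] 0.076 z [0.0002 0.0045 0.0104 0.013 ]
short side rect [ 0.6609 -0.1558] [0.146 0.082] 71.7 circ [ 0.66   -0.1531] 0.077 | cast [ 0.6589 -0.1492] [0.145 0.075] 71.1 [ 0.6582 -0.149 ] 0.078 z [-0.0002  0.0032  0.0094  0.0107]
long wrist rect [0.6383 0.1746] [0.183 0.089] 75.9 circ [0.6378 0.1737] 0.098 | cast [0.6387 0.1754] [0.181 0.089] 75.8 [0.6375 0.1737] 0.098 z [0.0019 0.0034 0.0091 0.0102]
long top rect [0.6386 0.1749] [0.182 0.09 ] 75.6 circ [0.6366 0.1725] 0.097 | cast [0.6375 0.1751] [0.183 0.091] 76.0 [0.6363 0.172 ] 0.097 z [0.0001 0.0043 0.0097 0.0126]
long side rect [0.6379 0.1701] [0.191 0.099] 75.9 circ [0.6379 0.1718] 0.101 | cast [0.6352 0.1755] [0.182 0.092] 75.9 [0.6336 0.1741] 0.097 z [0.0006 0.0032 0.009  0.0106]
dish wrist rect [0.461  0.3282]
[... 502 characters left out ...]
[0.4176 0.0103] [0.036 0.136] 1.4 circ [0.4263 0.0106] 0.068 | cast [-0.0788 -0.0562] [0.662 1.688] 0.0 [-0.4099 -0.0563] 0.844 z [0.3296 0.3802 0.3989 0.4035]
stand top rect [0.4397 0.0087] [0.088 0.09 ] 65.0 circ [0.4407 0.0088] 0.047 | cast [0.4404 0.0086] [0.088 0.09 ] 0.6 [0.4404 0.0088] 0.046 z [0.0055 0.0089 0.0401 0.0458]
   post 0.025 [0.4347 0.0081 0.0319] 15 0.0357
   post 0.036 [0.4389 0.0085 0.0432] 62 0.0482
stand side rect [0.4362 0.0095] [0.09  0.089] 68.2 circ [0.4353 0.0109] 0.048 | cast [0.4366 0.0104] [0.091 0.089] 65.8 [0.4345 0.0086] 0.048 z [0.0053 0.0081 0.0391 0.0443]
   post 0.025 [0.4352 0.0154 0.0309] 38 0.0358
   post 0.036 [0.4361 0.0117 0.0414] 53 0.0463
7.9833
```

Run:
```python
from h import *
f=load('p_stand.npz');f['fish']=True;C=cloud(f)
near=np.hypot(C[...,0]-.44,C[...,1]-.0087)<.06
m=(near&(C[...,2]>.005)&(C[...,2]<.06)); P=C[m].astype(np.float32);q=np.ascontiguousarray(P[:,:2])
print('stand',np.round(cv2.minEnclosingCircle(q),4) if 0 else (np.round(cv2.minEnclosingCircle(q)[0],4),cv2.minEnclosingCircle(q)[1]),np.percentile(P[:,2],[5,50,99]).round(4))
for a in(.02,.03,.038):
    t=P[P[:,2]>a];print(a,len(t),t.mean(0).round(4),t[:,:2].min(0).round(4),t[:,:2].max(0).round(4))
for o in(0.45,0.85):
    robot.grip(o)
    robot.goto([0.45,0.17,0.05],DOWN(0.36))
    c=robot.move_straight([0.45,0.17,-0.004],vel=0.03,contact_N=3)
    s=robot.sense();print(o,c,s['opening'],s['tcp_pos'],s['wrist_force'].round(1) if hasattr(s['wrist_force'],'round') else s['wrist_force'])
    robot.move_straight([0.45,0.17,0.05])
for y in(-97.5,82.5,-36):
  for p in([.443,-.32,.08],[.443,-.32,.2]):
    print(y,robot.inverse_kinematics(p,DOWN(np.radians(y))))
print(robot.sense()['t'])
```

```text
stand (array([0.4385, 0.0085]), 0.046231552958488464) [0.0068 0.0083 0.0445]
0.02 344 [0.4403 0.0089 0.0402] [ 0.4286 -0.0029] [0.4495 0.0198]
0.03 322 [0.4398 0.0089 0.0413] [ 0.4286 -0.0025] [0.4492 0.0197]
0.038 269 [0.439  0.0087 0.0427] [ 0.4289 -0.0012] [0.4479 0.0185]
0.45 False 0.4485126550743774 [ 0.45011275  0.17003903 -0.00386801] [0.7 0.4 0.5]
0.85 False 0.8542233547578308 [ 0.45009414  0.17001948 -0.0038728 ] [ 0.6 -0.6  0.1]
-97.5 [ 0.20224503  0.42935375  0.44416699  1.98155092 -0.25596601  0.78458312
 -2.47875285]
-97.5 [ 0.27506353  0.26559313  0.33338341  1.86087753 -0.10028002  1.03134186
 -2.62329012]
82.5 [ 1.09686899  0.50606541 -0.71460306  1.93000479  0.43138176  0.8628803
  0.02602442]
82.5 [ 1.098819    0.33967583 -0.68802361  1.81491965  0.24321215  1.07282147
  0.19061196]
-36 [ 0.80471346  0.42669318 -0.32506667  1.94631543  0.18583028  0.79717321
 -1.82270224]
-36 [ 0.86757655  0.29039603 -0.39062981  1.82727534  0.12615697  1.04817115
 -1.7705614 ]
15.175
```

Run:
```python
from h import *
for o in(0.42,0.8):
    robot.grip(o)
    robot.goto([0.45,0.17,0.02],DOWN(0.36))
    c=robot.move_straight([0.45,0.17,-0.018],vel=0.03,contact_N=3)
    s=robot.sense();print(o,c,s['opening'],s['tcp_pos'],np.round(s['wrist_force'],1))
    if o==.42: f=grab('side');save(f,'cal.png',(280,200,480,350),4)
    robot.move_straight([0.45,0.17,0.03])
print(robot.sense()['t'])
```

```text
0.42 False 0.415290833906957 [ 0.45016846  0.17008959 -0.01782868] [ 0.  -0.9 -0.3]
0.8 False 0.7990573300868374 [ 0.45016738  0.17006892 -0.01782341] [-0.3  0.3  0. ]
20.35
```

View pics/cal.png

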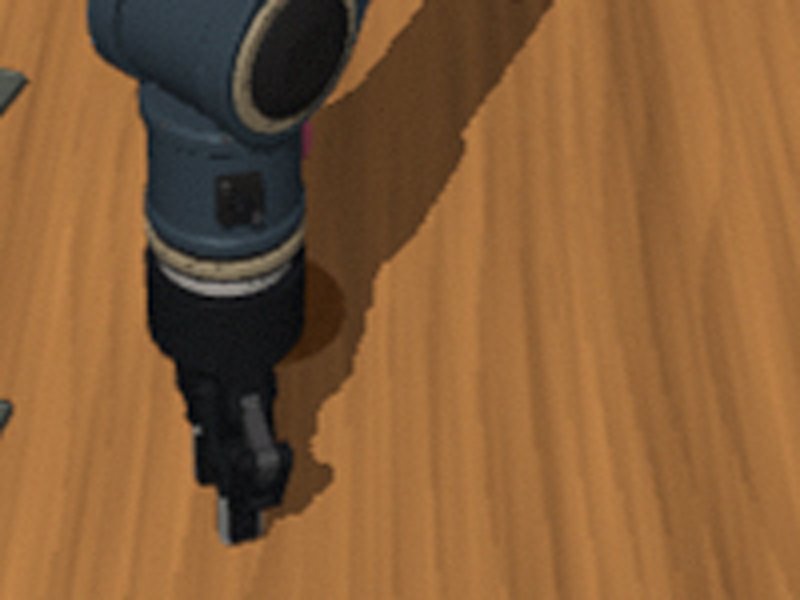

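The side crop shows the closed-in fingers with the tip at crop (240,540), apparently not on the table yet. I'll measure the tip height from depth instead.

Run:
```python
from h import *
robot.goto([0.45,0.17,0.10],DOWN(0.36))
for o in(0.0,0.42,0.8,1.0):
    robot.grip(o); s=robot.sense()
    for n in('side','wrist'):
        f=grab(n);C=cloud(f);H=cv2.cvtColor(f['image'],cv2.COLOR_RGB2HSV)
        d=C-s['tcp_pos']; c,sn=np.cos(.36),np.sin(.36)
        X=d[...,0]*c+d[...,1]*sn; Y=-d[...,0]*sn+d[...,1]*c
        m=(abs(X)<.02)&(abs(Y)<.075)&(d[...,2]>-.06)&(d[...,2]<.05)
        P=np.stack([X[m],Y[m],d[...,2][m]],1)
        print(o,round(s['opening'],3),n,len(P),'z rel',np.percentile(P[:,2],[0,2,10]).round(4) if len(P) else '', 'Y',np.percentile(P[:,1],[1,99]).round(3) if len(P) else '', 'innerY',[round(float(v),4) for v in (P[P[:,1]<0][:,1].max(initial=-1),P[P[:,1]>0][:,1].min(initial=1))])
f=grab('side');save(f,'cal2.png',(280,200,480,350),4)
print(robot.sense()['t'],s['tcp_pos'])
```

```text
0.0 -0.004 side 92 z rel [0.0277 0.0284 0.0335] Y [-0.007  0.016] innerY [-0.0011, 0.0012]
0.0 -0.004 wrist 1348 z rel [0.0305 0.0325 0.0351] Y [-0.012  0.014] innerY [-0.0, 0.0003]
0.42 0.418 side 126 z rel [0.0271 0.0286 0.0322] Y [-0.02   0.033] innerY [-0.0136, 0.0187]
0.42 0.418 wrist 1741 z rel [0.029  0.0309 0.0342] Y [-0.03   0.032] innerY [-0.0169, 0.0182]
0.8 0.803 side 86 z rel [0.0343 0.0349 0.0371] Y [-0.041  0.05 ] innerY [-0.0304, 0.0379]
0.8 0.803 wrist 1396 z rel [0.0347 0.0362 0.0386] Y [-0.046  0.047] innerY [-0.0329, 0.0343]
1.0 0.998 side 42 z rel [0.0397 0.0405 0.0423] Y [-0.048  0.056] innerY [-0.0414, 0.0435]
1.0 0.998 wrist 784 z rel [0.0406 0.0417 0.0429] Y [-0.052  0.054] innerY [-0.0415, 0.0428]
23.0 [0.45001025 0.16999982 0.10000619]
```

View pics/cal2.png

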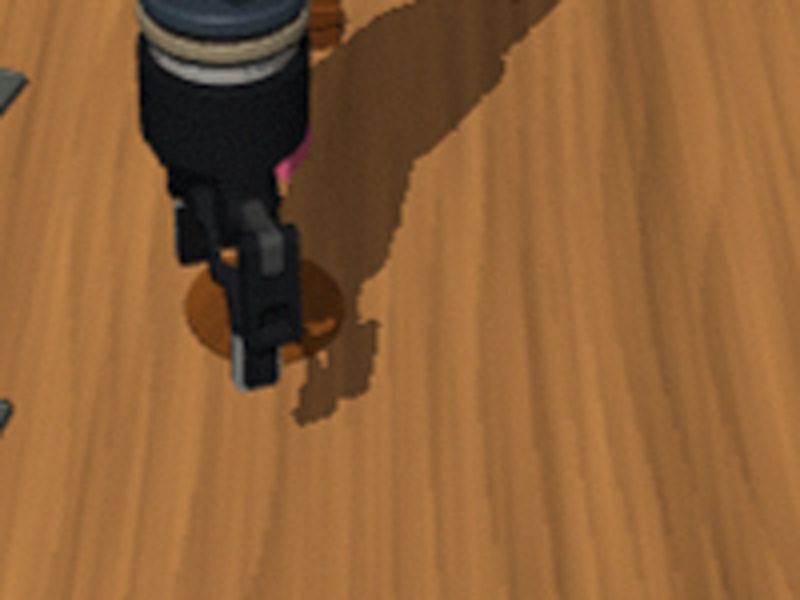

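Both views put the fingertips 28–30 mm *behind* the reported TCP, where the text puts them 11 mm ahead. The reported TCP is therefore not where stated, so I'll check by touching the table and measure the fingers' sideways offset too.

Run:
```python
from h import *
def fing(yaw,o):
    s=robot.sense()
    for n in('wrist','side'):
        f=grab(n);C=cloud(f); d=C-s['tcp_pos']; c,sn=np.cos(yaw),np.sin(yaw)
        X=d[...,0]*c+d[...,1]*sn; Y=-d[...,0]*sn+d[...,1]*c; Z=d[...,2]
        m=(abs(X)<.035)&(abs(Y)<.075)&(Z>.02)&(Z<.043)
        P=np.stack([X[m],Y[m],Z[m]],1)
        print(o,n,'X',np.percentile(P[:,0],[1,50,99]).round(4),'Y',np.percentile(P[:,1],[1,99]).round(4))
robot.grip(0.42); fing(.36,.42)
for o in(0.42,0.8):
    robot.grip(o); robot.goto([0.45,0.17,0.0],DOWN(0.36))
    c=robot.move_straight([0.45,0.17,-0.042],vel=0.03,contact_N=3)
    s=robot.sense();print(o,c,s['opening'],np.round(s['tcp_pos'],4),np.round(s['wrist_force'],1))
    robot.move_straight([0.45,0.17,0.0])
print(robot.sense()['t'])
```

```text
0.42 wrist X [-0.0096  0.0082  0.0124] Y [-0.03   0.031]
0.42 side X [-0.0134  0.0036  0.0094] Y [-0.0201  0.0331]
0.42 True 0.4191437976126872 [ 0.4498  0.1699 -0.029 ] [-1.2 -1.   7.6]
0.8 True 0.7992888417877794 [ 0.4499  0.17   -0.0352] [-0.4  1.   6. ]
27.7333
```

The contact confirms it: tip height = reported TCP z + 28.7 mm at 0.42 opening (+35 mm at 0.8). I'll plan with measured tip heights. Holder first.

```bash
cat >> h.py <<'E'
def off(o): return float(np.interp(o,[0,.42,.8,1.],[.0277,.0287,.035,.0405]))  # tip above reported TCP, measured
def to(xy,tip,o,vel=.15,contact=None): return robot.move_straight([xy[0],xy[1],tip-off(o)],vel=vel,contact_N=contact)
def rep(s=''):
    q=robot.sense();print(s,'t',round(q['t'],1),'op',round(q['opening'],3),'gf',np.round(q['gripper_force'],1),'tcp',np.round(q['tcp_pos'],4),'F',np.round(q['wrist_force'],1)); return q
B=dict(holder=(.068,.11),shoe=(.055,.067),bangle=(.04,.051),case=(.027,.038))
E
python3 - <<'E'
from h import *
xy=(.4425,-.3159); yaw=np.radians(-36); o=35/85
robot.grip(.65); robot.goto([*xy,.10],DOWN(yaw))
to(xy,.0655,o,vel=.06); rep('down')
robot.grip(0,30); q=rep('gripped'); z0=q['tcp_pos'][2]
robot.move_straight([*xy,.15],vel=.12); rep('lift')
d=(.4612,.3291)
robot.goto([*d,.12],DOWN(np.arctan2(d[1],d[0]))); rep('over dish')
w=grab('wrist');save(w,'dish_over.png')
zt=z0-.062+.0057
robot.move_straight([*d,zt+.012],vel=.1)
c=robot.move_straight([*d,zt-.004],vel=.02,contact_N=2.5); print('contact',c,'expected',zt); rep()
E
```

```text
down t 31.0 op 0.648 gf 0.0 tcp [ 0.4428 -0.3161  0.0372] F [-0.3  0.4  0.4]
gripped t 31.3 op 0.393 gf 29.9 tcp [ 0.4428 -0.3161  0.0375] F [-0.6 -0.1  4.7]
lift t 32.4 op 0.391 gf 29.9 tcp [ 0.4419 -0.3156  0.1492] F [-0.1 -0.1 -0.1]
over dish t 34.7 op 0.388 gf 29.9 tcp [0.4621 0.3278 0.1197] F [ 0.3  0.1 -1. ]
contact True expected -0.018842943904256542
 t 36.8 op 0.389 gf 30.4 tcp [ 0.4611  0.3289 -0.0195] F [-0.6 -0.8  5.4]
```

Run:
```python
from h import *
d=(.4612,.3291)
robot.grip(.55); rep('rel')
robot.move_straight([*d,.06],vel=.1)
f=grab('side');C=cloud(f)
m=(np.hypot(C[...,0]-d[0],C[...,1]-d[1])<.04)&(C[...,2]>.02)&(C[...,2]<.045);P=C[m];print('holder in dish',P.mean(0).round(4),np.percentile(P[:,2],98).round(4))
save(f,'dish.png',(240,330,400,450),4)
robot.goto([0.40,-0.28,.22],DOWN(np.radians(82.5)))
w=grab('wrist');bands(cloud(w),B,(.44,-.32)); f=grab('top');bands(cloud(f),B,(.44,-.32)); rep()
f=grab('top');C=cloud(f)
m=(np.hypot(C[...,0]-d[0],C[...,1]-d[1])<.04)&(C[...,2]>.02)&(C[...,2]<.045);P=C[m];print('holder top',P.mean(0).round(4),np.percentile(P[:,2],98).round(4))
```

```text
rel t 37.1 op 0.547 gf 0.0 tcp [ 0.4607  0.3281 -0.0204] F [-0.2 -0.5  1. ]
holder in dish [0.4581 0.3338 0.0288] 0.0347
shoe n 3530 rect c [ 0.444  -0.3246] sz [0.0957 0.0386] ang 81.3 pca 81.9 circ [ 0.4431 -0.3255] 0.0489 z [0.0607 0.0622 0.0634]
bangle n 432 rect c [ 0.4186 -0.3143] sz [0.0555 0.016 ] ang 81.7 pca 80.5 circ [ 0.4256 -0.3153] 0.0278 z [0.0424 0.0459 0.0472]
case n 2028 rect c [ 0.4315 -0.2752] sz [0.0571 0.0495] ang 14.7 pca -145.0 circ [ 0.4307 -0.2762] 0.0366 z [0.032  0.0341 0.0354]
shoe n 334 rect c [ 0.4476 -0.3048] sz [0.0535 0.0384] ang 83.9 pca 70.2 circ [ 0.4443 -0.3055] 0.0302 z [0.059  0.0625 0.0658]
bangle n 32 rect c [ 0.4229 -0.2978] sz [0.0205 0.0072] ang 53.9 pca 51.5 circ [ 0.4231 -0.298 ] 0.0104 z [0.0411 0.0463 0.0504]
case n 319 rect c [ 0.4329 -0.2732] sz [0.0556 0.0451] ang 12.5 pca -145.7 circ [ 0.4325 -0.2755] 0.0322 z [0.0304 0.0343 0.0374]
 t 40.5 op 0.555 gf 0.0 tcp [ 0.4004 -0.2793  0.2199] F [ 0.4 -0.  -0.4]
holder top [0.4613 0.3276 0.0299] 0.0364
```

View pics/dish.png

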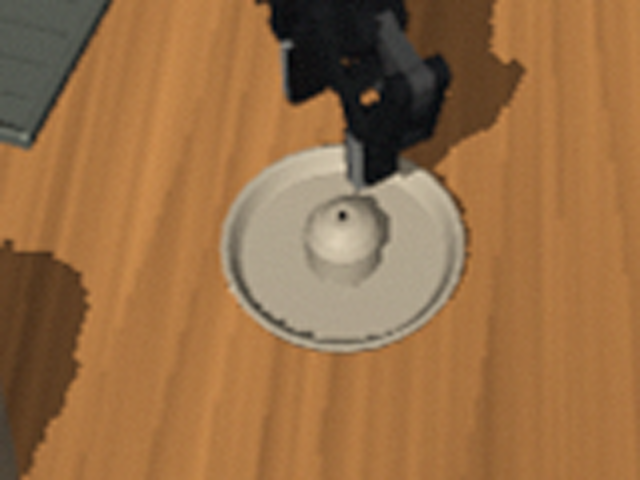

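The holder stands upright and centred at crop (342,240) in the dish. Shoehorn next.

Run:
```python
from h import *
a=np.radians(82.); xy=(.4437,-.3265); o=38/85
robot.grip(.7); robot.goto([*xy,.09],DOWN(a))
to(xy,.0548,o,vel=.06)
robot.grip(0,45); q=rep('gripped'); z0=q['tcp_pos'][2]
robot.move_straight([*xy,z0+.02],vel=.04); robot.move_straight([*xy,.14],vel=.15); rep('lift')
d=(.6613,-.1537)
robot.goto([*d,.10],DOWN(np.radians(71.1))); robot.sleep(.3);rep('over')
zt=z0-.0462+.0034
robot.move_straight([*d,zt+.012],vel=.1)
c=robot.move_straight([*d,zt-.004],vel=.02,contact_N=3); print('contact',c,'exp',zt); rep()
f=grab('side');save(f,'shoe.png',(200,170,360,290),4)
```

```text
gripped t 43.0 op 0.424 gf 45.3 tcp [ 0.4441 -0.3267  0.0263] F [-1.3 -0.5  4.5]
lift t 44.4 op 0.428 gf 45.1 tcp [ 0.4428 -0.3264  0.1392] F [-0.8 -0.2 -1.3]
over t 45.8 op 0.431 gf 45.1 tcp [ 0.6609 -0.1552  0.1003] F [ 0.1 -1.2 -0.8]
contact True exp -0.016509720423671624
 t 47.6 op 0.424 gf 45.6 tcp [ 0.6611 -0.1538 -0.0167] F [-0.2  0.   5.1]
```

View pics/shoe.png

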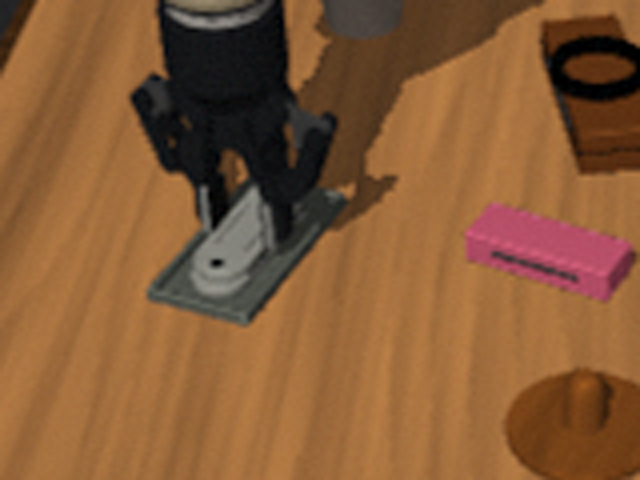

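The shoehorn is inside the short tray at crop (235,255) and the bangle is still on the case at crop (600,68). Release it and measure the bangle.

Run:
```python
from h import *
d=(.6613,-.1537)
robot.grip(.6); robot.move_straight([*d,.08],vel=.1)
for i,p in enumerate([(.42,-.30,.22),(.45,-.34,.22)]):
    robot.goto(p,DOWN(np.radians(50+20*i)))
    if i==0:
        w=grab('top');o=bands(cloud(w),dict(shoetray=(.012,.03)),d)
    w=grab('wrist');bands(cloud(w),dict(bangle=(.04,.051),case=(.027,.038)),(.44,-.32),.13)
for y in(103.5,-76.5): print(y,[robot.inverse_kinematics([.443,-.32,z],DOWN(np.radians(y))) is not None for z in(0,.1)],[robot.inverse_kinematics([.4395,.0086,z],DOWN(np.radians(y))) is not None for z in(-.03,.12)])
rep()
```

```text
shoetray n 592 rect c [ 0.6629 -0.152 ] sz [0.0986 0.039 ] ang 70.9 pca 71.0 circ [ 0.6627 -0.152 ] 0.0495 z [0.0155 0.0196 0.0238]
bangle n 1452 rect c [ 0.4435 -0.3191] sz [0.0668 0.0664] ang 35.3 pca 58.7 circ [ 0.4434 -0.3192] 0.0342 z [0.0427 0.046  0.0472]
case n 2350 rect c [ 0.4317 -0.2751] sz [0.0568 0.0491] ang 13.5 pca -165.8 circ [ 0.4309 -0.2754] 0.0359 z [0.0324 0.0341 0.0355]
bangle n 1515 rect c [ 0.4435 -0.3192] sz [0.0678 0.0665] ang 70.3 pca 66.7 circ [ 0.4439 -0.3192] 0.0342 z [0.043  0.0459 0.0473]
case n 2442 rect c [ 0.4545 -0.3708] sz [0.057  0.0551] ang 14.3 pca -163.4 circ [ 0.4544 -0.3696] 0.0379 z [0.0327 0.0342 0.0354]
103.5 [True, True] [True, True]
-76.5 [True, True] [True, True]
 t 50.8 op 0.598 gf 0.0 tcp [ 0.4504 -0.3387  0.2193] F [ 1.3 -0.1  0.1]
```

Run:
```python
from h import *
xy=(.4436,-.3192); yaw=np.radians(-76.5)
robot.grip(1.0); robot.goto([*xy,.08],DOWN(yaw))
robot.move_straight([*xy,.037-off(.775)],vel=.05); rep('down')
robot.grip(0,35); q=rep('gripped'); z0=q['tcp_pos'][2]
robot.move_straight([*xy,z0+.02],vel=.04); robot.move_straight([*xy,.12],vel=.15); rep('lift')
d=(.4395,.0088); 
robot.goto([*d,.10],DOWN(np.radians(-30))); robot.sleep(.3);rep('over')
f=grab('side');save(f,'ban.png',(270,180,430,300),4)
C=cloud(f)
```

```text
down t 55.0 op 0.996 gf 0.0 tcp [ 0.4438 -0.3193  0.0027] F [0.2 0.  0.4]
gripped t 55.4 op 0.769 gf 37.6 tcp [ 0.4438 -0.3194  0.0034] F [-2.5  0.9  5.2]
lift t 56.8 op 0.769 gf 38.9 tcp [ 0.4428 -0.3189  0.1191] F [ 0.  -0.2 -1.7]
over t 58.4 op 0.771 gf 38.9 tcp [0.4397 0.0081 0.1   ] F [ 0.6 -0.3 -1.7]
```

View pics/ban.png

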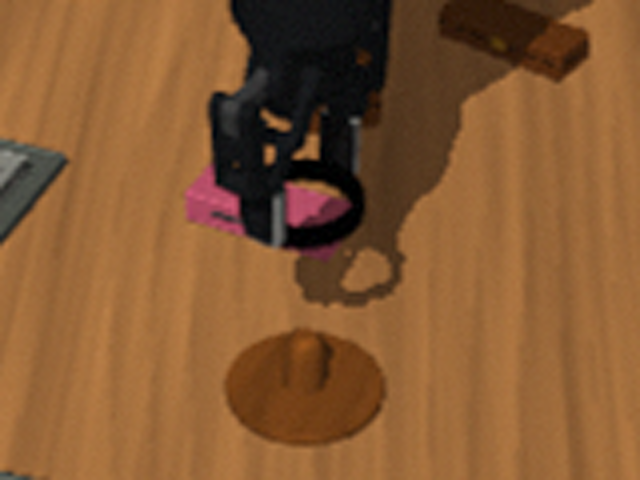

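The bangle is held level at crop (310,200), above the post at (307,350). Lower it.

Run:
```python
from h import *
d=(.4395,.0088); zt=.0034-.0341+.0083
robot.move_straight([*d,zt+.012],vel=.08)
c=robot.move_straight([*d,zt-.004],vel=.02,contact_N=3); print('contact',c,'exp',zt); rep()
robot.grip(1.0); rep('rel'); robot.move_straight([*d,.08],vel=.1)
robot.goto([.45,-.28,.20],DOWN(np.radians(-76.5+180)))
f=grab('top');bands(cloud(f),dict(ring=(.014,.03)),d,.06); save(f,'ring.png',(260,220,360,295),6)
w=grab('wrist');bands(cloud(w),dict(case=(.027,.038)),(.44,-.32),.13)
bands(cloud(f),dict(case=(.027,.038)),(.44,-.32),.13)
for y in(103.5,-76.5): print(y,robot.inverse_kinematics([.443,-.32,-.01],DOWN(np.radians(y))) is not None)
for y in(75.9,-104.1): print(y,[robot.inverse_kinematics([.638,.1747,z],DOWN(np.radians(y))) is not None for z in(-.02,.12)])
rep()
```

```text
contact True exp -0.022399999999999996
 t 60.6 op 0.771 gf 39.6 tcp [ 0.4394  0.0088 -0.0227] F [-1.3 -0.1  6.7]
rel t 60.9 op 1.002 gf 0.0 tcp [ 0.4388  0.0086 -0.0232] F [-0.9  0.5 -0.4]
ring n 113 rect c [ 0.4518 -0.007 ] sz [0.0642 0.0289] ang 32.4 pca -147.6 circ [0.4457 0.0025] 0.0322 z [0.0157 0.0204 0.0241]
case n 8203 rect c [ 0.4435 -0.3242] sz [0.0563 0.1503] ang 13.2 pca 103.3 circ [ 0.4442 -0.3238] 0.0787 z [0.0327 0.0342 0.0354]
case n 860 rect c [ 0.4397 -0.3005] sz [0.0561 0.1026] ang 13.7 pca 108.8 circ [ 0.4425 -0.3012] 0.0552 z [0.0308 0.0344 0.0374]
103.5 True
-76.5 True
75.9 [True, True]
-104.1 [True, True]
 t 64.6 op 0.999 gf 0.0 tcp [ 0.4501 -0.2795  0.1999] F [ 0.3  0.  -0.6]
```

View pics/ring.png

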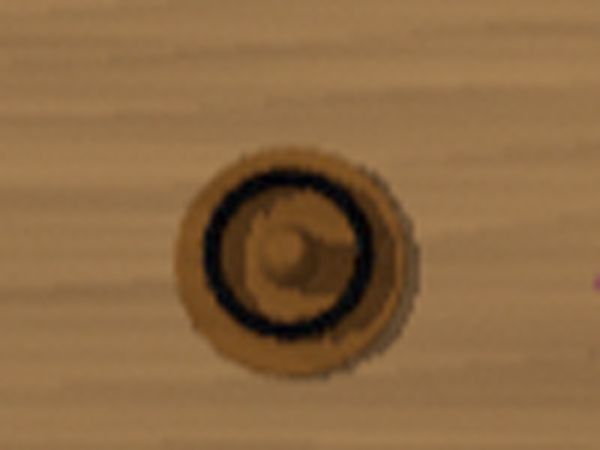

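The bangle lies around the post at crop (290,253). Last, the case.

Run:
```python
from h import *
xy=(.4435,-.3242)
robot.goto([*xy,.06],DOWN(np.radians(103.3)))
robot.move_straight([*xy,.0145-off(.63)],vel=.05)
robot.grip(0,55); q=rep('gripped'); z0=q['tcp_pos'][2]
robot.move_straight([*xy,z0+.02],vel=.04); robot.move_straight([*xy,.16],vel=.15); rep('lift')
d=(.6382,.1748)
robot.goto([*d,.12],DOWN(np.radians(75.9))); robot.sleep(.3);rep('over')
zt=z0+.0033
robot.move_straight([*d,zt+.014],vel=.1)
c=robot.move_straight([*d,zt-.004],vel=.02,contact_N=3); print('contact',c,'exp',zt); rep()
f=grab('side');save(f,'case.png',(190,260,350,380),4)
```

```text
gripped t 67.3 op 0.646 gf 59.6 tcp [ 0.4439 -0.3243 -0.0172] F [-0.4  0.5  2.5]
lift t 69.2 op 0.645 gf 59.0 tcp [ 0.4427 -0.3239  0.159 ] F [-0.6 -0.3 -1.3]
over t 71.4 op 0.645 gf 59.0 tcp [0.6384 0.1741 0.1201] F [-0.   0.1 -0.5]
contact True exp -0.01394234769933594
 t 73.5 op 0.643 gf 59.6 tcp [ 0.6381  0.1747 -0.0142] F [-0.4 -0.7  4.8]
```

View pics/case.png

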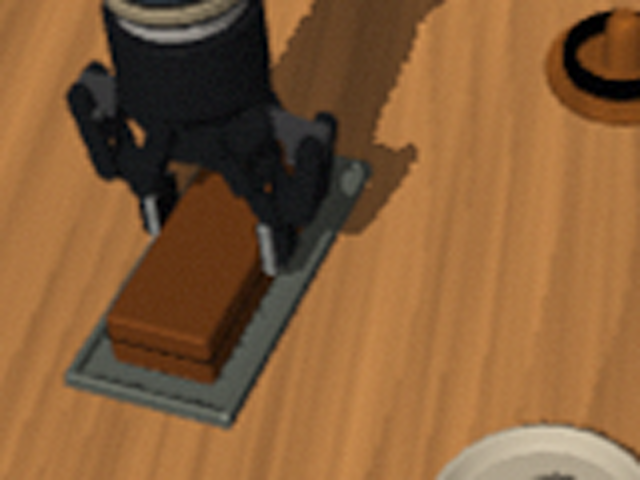

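The case sits level inside the long tray at crop (190,280). Release it, back off, check everything.

Run:
```python
from h import *
d=(.6382,.1748)
robot.grip(.95); robot.move_straight([*d,.12],vel=.12)
robot.goto([.45,-.30,.30],DOWN(-.5)); robot.sleep(.5)
f=grab('top');C=cloud(f)
bands(C,dict(case=(.03,.045)),d,.12); bands(C,dict(shoe=(.013,.03)),(.661,-.154),.09)
bands(C,dict(holder=(.02,.045)),(.461,.329),.05)
bands(C,dict(jar=(.03,.2)),(.624,.45),.07);bands(cloud(load('top0.npz')),dict(jar0=(.03,.2)),(.624,.45),.07)
bands(C,dict(succ=(.03,.2)),(.625,-.441),.07);bands(cloud(load('top0.npz')),dict(succ0=(.03,.2)),(.625,-.441),.07)
save(f,'fin.png'); rep()
```

```text
case n 1441 rect c [0.6394 0.1745] sz [0.1504 0.0582] ang 75.9 pca 76.0 circ [0.6384 0.1745] 0.0781 z [0.0336 0.0376 0.0413]
shoe n 581 rect c [ 0.6627 -0.1524] sz [0.0976 0.0394] ang 71.8 pca 72.2 circ [ 0.6585 -0.151 ] 0.0496 z [0.0157 0.0195 0.0233]
holder n 170 rect c [0.4626 0.329 ] sz [0.0336 0.0319] ang 86.1 pca -153.1 circ [0.4625 0.3292] 0.018 z [0.0217 0.0302 0.0359]
jar n 1112 rect c [0.6237 0.4496] sz [0.0683 0.0714] ang 52.5 pca 132.7 circ [0.6234 0.4501] 0.0398 z [0.0415 0.1025 0.1121]
jar0 n 1110 rect c [0.6237 0.4496] sz [0.0682 0.071 ] ang 49.5 pca 133.3 circ [0.6234 0.45  ] 0.0398 z [0.0406 0.1027 0.112 ]
succ n 510 rect c [ 0.6353 -0.4317] sz [0.0456 0.0704] ang 38.8 pca 137.2 circ [ 0.627  -0.4384] 0.0356 z [0.0468 0.0623 0.0849]
succ0 n 785 rect c [ 0.6249 -0.4409] sz [0.0719 0.0697] ang 89.3 pca 107.5 circ [ 0.6261 -0.4411] 0.0376 z [0.0459 0.0615 0.0846]
 t 77.7 op 0.956 gf 0.0 tcp [ 0.45 -0.3   0.3 ] F [-0.2 -0.2 -0.2]
```

View pics/fin.png

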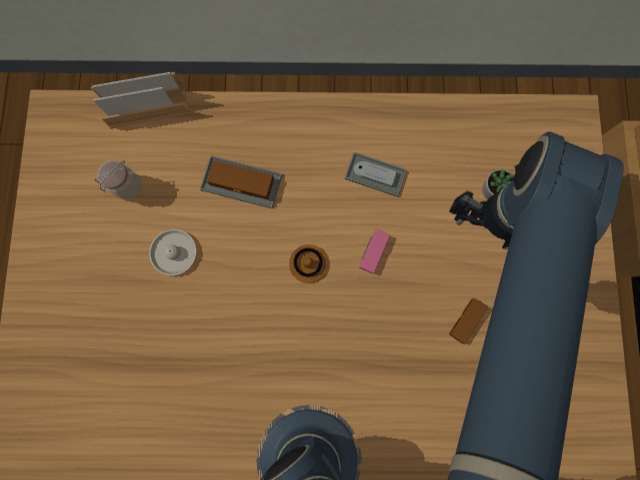

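The top view shows all four things in their places: dish (173,253), short tray (376,175), stand (309,263), long tray (241,181). The jar has not moved. The arm partly hides the succulent, but the visible part is where it was. The robot is touching nothing, so I'm handing the job in.

```bash
python3 -c "
from plant import robot
print(robot.close_job())"
```

```text
the job is handed in; nothing more can be done
None
```

The job is handed in: the pile came apart top down, and the final top view showed the holder, shoehorn, bangle and case each in its place and the jar and the visible part of the succulent unmoved, about 78 s in.

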